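# Centre a wobbly stoneware jar on a check-weighing balance

## Robot

A 6-joint arm with a two-finger parallel gripper is mounted at the origin on the work surface. World frame = base frame: x ahead of the robot, y to its left, z up, the work surface at z = 0. Lengths are in m, angles in degrees, forces in N, time in s.
With the tool pointing down it reaches from about 0.275 to 0.725 m from the base axis. Payload 15.9 kg.
Tool frame: the origin (TCP) lies on the centre line of the jaws, within the pads' length; the fingertips stand 11 mm ahead of it and the grasp point (between the pads) lies 8 mm behind it (robot.tcp_to_tips is the z of the fingertips in the tool frame, in m); z points along the fingers, y is the line along which they close (so a half turn about z gives the same grasp; the last joint's range is limited). The gripper opens to 85 mm and grips with 20 to 120 N. Pads are 22 mm wide; open, the fingers measure 114 mm over their backs; the gripper's body (76 mm by 85 mm) begins 54 mm behind the grasp point. The pads swing forward as they close: fully open they stand 13 mm farther back than shut.
Start: joints at [71.792, 12.198, -1.971, 75.831, 0, 90], TCP at [0.156, 0.475, 0.242] pointing down, gripper open.
Joint ranges: [-170.91, 170.91], [-42.67, 98.43], [-65.05, 77.54], [-120.47, 116.71], [-90, 82.35], [-180, 180]. Speed limits (degrees/s): [108.29, 108.29, 136.94, 147.25, 180, 180].

## Interface

Orientations are given as [roll, pitch, yaw] about the fixed x, y, z axes, in that order (R = Rz(yaw) Ry(pitch) Rx(roll)).
In Python, from cell import robot, eyes, ticket gives the robot as it stands.
- The arm moves only by the tool drive_tool, never from a script. Its argument "targets" is a list of rows, each an object of numbers: "tx", "ty", "tz": the shift along the tool's x, y, z in units of 40 mm (1.0 is 40 mm); "ax", "ay", "az": the turn, a rotation vector about the tool's x, y, z in units of 5 degrees (1.0 is 5 degrees); "grip": the closure, from -1 (fully open) to 1 (shut). A call has 1 to 5 rows; each row is the pose to reach, as a shift and turn from the pose commanded when the call began, along the tool's axes at that moment; what a row does not reach only later rows make up. A row lasts 1/12 s, in which the tool goes at most 41.7 mm and 7.16 degrees, less where a joint would pass 70% of its speed; a pose out of reach is approached as far as the arm can. A call with a gripper value outside its range is refused whole. The fingers move at their own pace and stop on an object; "grip_force" is the grip in N (left out, the last holds). Time passes only in rows, so rows that repeat a pose let the fingers close. It gives the time, the measured TCP pose, the force, the opening and the grip force at its end, in the units of the state.
- robot.sense(): the state, without advancing time (a new reading comes with each control period).
- eyes.snapshot(name): name is "scene" or "top" or "wrist"; returns (picture, depth): 384x512x3 uint8, red, green, blue; 384x512 float32, m along the optical axis (not along the pixel's ray), 0 where there is no reading.
- eyes.camera_params(name): a dict with "K" (3x3 intrinsics, pixels), "rvec" (rotation vector, rad) and "tvec" (3), from world to camera coordinates, as OpenCV has them; the wrist camera has in their place "T_tool_cam" (4x4, takes a point from camera to tool coordinates, whose origin is the TCP and whose axes are the flange's). Camera axes: x right, y down, z forward; pixel columns grow to the right and rows downward; lengths in m; the calibration is good to about 2 mm. A picture is of the moment at which its call begins: read the wrist's pose just before it. camera_params takes no time and is no camera call.
- ticket.job_done(): hands the job in; it is judged then, once.
The state is a dict: "t": time; "qpos": joint angles; "qd": joint speeds; "tau": joint torques, N m; "tool_pos": TCP position; "eef_rot": TCP orientation; "wrist_force": force on the tool from outside, world axes, zero at the start; "wrist_torque": the same for the moment, N m; "finger_gap": opening from 0.0 (shut) to 1.0 (fully open); "grip_force": force on a finger pad.
Only numpy, scipy, OpenCV 4.12 (cv2) and the standard library are available. Lean on these libraries where they do the work, as an engineer would, in place of code of your own. Each camera call takes 0.05 s, during which the arm holds its last target. There are 200 camera calls.

## Task

The little stoneware jar on the balance was put down near the edge of the round pan, where the balance reads wrong. Without grasping or lifting it, nudge it with light fingertip pushes until it stands upright in the centre of the pan, without tipping it or knocking it off; then press the wide print key at the front of the balance fully down with a fingertip and let it go. Leave the other jar, the bottle and the brass weight alone.

Things in the scene. Friction and masses are not known exactly. Their poses are not given: they have to be found in the camera images.
- jar: The jar to centre, on the pan, 25 to 40 mm off centre, any direction. Brown stoneware, round, 78 mm tall, 0.17-0.33 kg: foot 36 mm wide, belly 56 mm (26-34 mm up), neck 24 mm (59-64 mm up), stopper 28 mm on top. Origin: centre of underside; z up. On the pan friction is 0.3-0.4: pushed slowly at belly height it slides upright and stops with the finger; pushed near its top it rocks and topples.
- pan_centre (a point): Centre of the top of the balance's flat, round, fixed steel pan: 120 mm across, no rim, 64 mm above the table; an engraved circle 60 mm wide surrounds it. Axes: x from the keys to the balance's back, z up. The white housing below it reaches 145 mm to the front, 80 mm to the back, 90 mm to each side; its flat top is 18 mm below the pan's top. The balance is fixed to the table.
- print_key (a joint): Travel of the print key, in m: 0 released, 0.004 fully down. It moves straight down against a spring, about 1 N to start and 4 N fully down, and springs back.
- key_top (a point): Centre of the top of the print key, the wide rectangular grey key on the front of the housing: 22 mm (balance's x) by 40 mm (y), 6 mm proud of the housing, its top 52 mm above the table, at x -114, y -45 mm from the pan's centre in the balance's axes. The three small round keys beside it are flat and do not move.
- spare_jar: Bystander: a jar of the same kind and size, standing on the table beside the balance. Origin: centre of its underside.
- sauce_bottle: Bystander: a dark sauce bottle, 64 mm across, 190 mm tall, standing on the table beside the balance. Origin: centre of its underside.
- weight: Bystander: a round brass check weight with a knob, 38 mm across, 55 mm tall, on the table beside the balance. Origin: centre of its underside.
Things that resemble listed ones, but are neither listed nor needed, are in the scene too. What is shaped like the jar but green is not meant.

How it is judged:
By the outcome, as a careful person would: the job done as asked, in the order asked, and still so for the second after the job is handed in, with the robot touching nothing.
It also fails if it takes over 58 s, if anything falls off the work surface, if the arm or the gripper's body presses on something with over 40 N, if the wrist force passes 120 N, or if a joint passes its speed limit or range.

## Working session

There is one attempt and no reset: what is moved stays moved. The work goes in short steps, Python scripts to look and compute and a tool call to move; the robot and the scene stay as the last step left them, time stands still between calls to the robot, and variables do not carry over. Pictures are saved under pics/ and viewed, at most 10 in all, crops included, and the job is handed in when it is done.

Besides the shell and the picture viewer there is one more tool, called by a JSON object that holds its "api" and its "payload". drive_tool: Moves the arm, as the interface text tells. Its arguments: {"type":"object","properties":{"targets":{"type":"array"},"grip_force":{"type":"number"}},"required":["targets"]}

```bash
mkdir -p pics; cat > h.py <<'E'
import numpy as np, cv2
from cell import robot, eyes, ticket
from scipy.spatial.transform import Rotation as R
def snap(n,f=None):
    s=robot.sense(); p,d=eyes.snapshot(n)
    if f: cv2.imwrite(f'pics/{f}.png',p[:,:,::-1])
    return s,p,d
def T(n,s):
    c=eyes.camera_params(n); M=np.eye(4)
    if n=='wrist':
        M[:3,:3]=R.from_euler('xyz',s['eef_rot'],degrees=True).as_matrix(); M[:3,3]=s['tool_pos']
        return np.array(c['K']),M@np.array(c['T_tool_cam'])
    M[:3,:3]=cv2.Rodrigues(np.array(c['rvec'],float))[0]; M[:3,3]=np.ravel(c['tvec'])
    return np.array(c['K']),np.linalg.inv(M)
def cloud(n,s,d):
    K,M=T(n,s); v,u=np.mgrid[:d.shape[0],:d.shape[1]]
    P=np.stack([(u-K[0,2])/K[0,0]*d,(v-K[1,2])/K[1,1]*d,d],-1)@M[:3,:3].T+M[:3,3]
    P[d==0]=np.nan; return P
def onplane(n,s,uv,z):
    K,M=T(n,s); r=M[:3,:3]@np.linalg.solve(K,[uv[0],uv[1],1]); return M[:3,3]+r*(z-M[2,3])/r[2]
E
python3 - <<'E'
from h import *
s,p,d=snap('top','top'); np.savez('top.npz',p=p,d=d)
snap('scene','scene'); print(s)
E
```

```text
{'t': 0.0, 'qpos': array([ 7.17908804e+01,  1.22238263e+01, -2.00821371e+00,  7.58317867e+01,
       -3.32616694e-04,  8.99994848e+01]), 'qd': array([ 0.02833585, -0.09862777,  0.01434814,  0.0208095 ,  0.04488704,
       -0.02883994]), 'tau': array([-4.39034571e-03, -6.86165142e+01,  4.87119806e+01,  1.78735860e-02,
       -4.01085827e-04, -2.48784460e-05]), 'tool_pos': array([0.15614124, 0.47464598, 0.24182486]), 'eef_rot': array([-1.79936173e+02,  3.32042546e-04,  1.61791396e+02]), 'wrist_force': array([-0.15804587,  0.40736713,  0.25350168]), 'wrist_torque': array([-0.01859529, -0.02114683,  0.00014596]), 'grip_force': 0.0, 'finger_gap': 0.9992191001023174}
```

View pics/top.png

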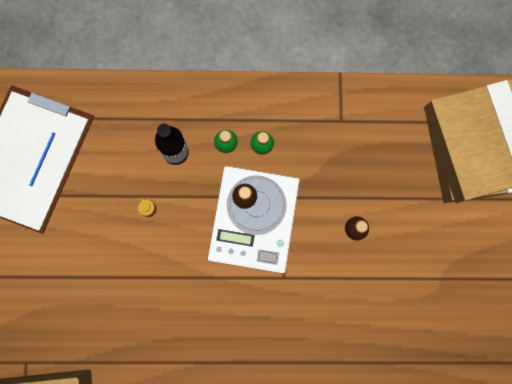

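View pics/scene.png

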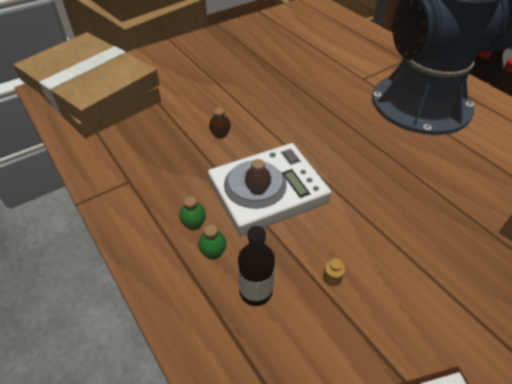

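The top view shows the balance at about (254,220), with the pan centre near (257,205) and the jar on the pan with its stopper near (244,192). The print key is at about (268,257). The spare jar is at (357,228), the bottle at (172,145), the weight at (147,208), and the green jars at (226,141) and (262,142).

```bash
python3 - <<'E'
from h import *
s=robot.sense(); z=np.load('top.npz'); p,d=z['p'],z['d']
P=cloud('top',s,d)
for n,uv,h in [('pan',(257,205),.064),('key',(268,257),.052),('stop',(244.5,192.5),.142),('spare',(361,227),.078),('weight',(147,208),.055),('bottle',(164,131),.19),('g1',(225,136),.078),('g2',(263,138),.078)]:
    print(n,onplane('top',s,uv,h).round(4),P[int(uv[1]),int(uv[0])].round(4))
# housing corners
for uv in [(225,168),(299,179),(209,263),(285,273)]: print(onplane('top',s,uv,.046).round(4))
# pan outline by depth
m=(abs(P[...,2]-.064)<.006); m[:160]=0;m[280:]=0;m[:,:200]=0;m[:,310:]=0
g=p.astype(int); 
ys,xs=np.nonzero(m); print(len(xs))
c=max(cv2.findContours(m.astype(np.uint8),0,1)[0],key=len); hull=cv2.convexHull(c)
print(cv2.minEnclosingCircle(hull), cv2.fitEllipse(hull))
print(onplane('top',s,cv2.fitEllipse(hull)[0],.064))
c=cv2.resize(p[150:290,195:315],None,fx=4.2,fy=4.2,interpolation=cv2.INTER_CUBIC); cv2.imwrite('pics/crop.png',c[:,:,::-1])
E
```

```text
pan [0.5988 0.0247 0.064 ] [0.5987 0.0247 0.065 ]
key [ 0.4816 -0.001   0.052 ] [ 0.4817 -0.0011  0.0504]
stop [0.6148 0.0541 0.142 ] [0.6159 0.0551 0.142 ]
spare [ 0.5488 -0.2086  0.078 ] [nan nan nan]
weight [0.5913 0.2754 0.055 ] [0.5913 0.2755 0.0545]
bottle [0.7336 0.2206 0.19  ] [0.7329 0.2202 0.1927]
g1 [0.7559 0.0989 0.078 ] [0.7557 0.0989 0.0788]
g2 [0.7521 0.0118 0.078 ] [0.7521 0.0118 0.0779]
[0.6879 0.099  0.046 ]
[ 0.6633 -0.074   0.046 ]
[0.4676 0.1327 0.046 ]
[ 0.4459 -0.04    0.046 ]
1620
((256.0480651855469, 204.0), 26.124832153320312) ((256.09136962890625, 203.82861328125), (51.59136962890625, 52.01191711425781), 104.21449279785156)
[0.60148352 0.02673971 0.064     ]
```

View pics/crop.png

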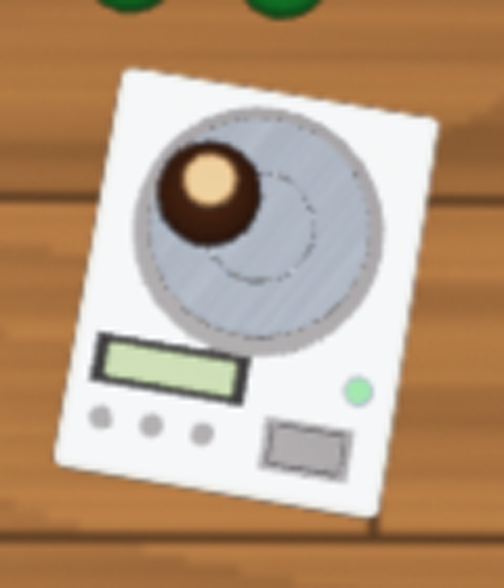

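```bash
cat >> h.py <<'E'
def go(xyz,yaw=None,rp=(180,0)):
    s=robot.sense(); A=R.from_euler('xyz',s['eef_rot'],degrees=True)
    t=A.inv().apply(np.array(xyz)-s['tool_pos'])/.04
    B=R.from_euler('xyz',[rp[0],rp[1],s['eef_rot'][2] if yaw is None else yaw],degrees=True)
    a=np.degrees((A.inv()*B).as_rotvec())/5
    print('t',s['t'],'pos',s['tool_pos'].round(4),s['eef_rot'].round(2),'T',t.round(3),'A',a.round(2),'F',s['wrist_force'].round(1),s['finger_gap'].round(3))
E
python3 - <<'E'
from h import *
s=robot.sense()
print(robot.tcp_to_tips, np.array(eyes.camera_params('wrist')['T_tool_cam']).round(3))
go((.637,.0995,.24),64.5)
c=lambda u,v:(195+(u+.5)/4.2-.5,150+(v+.5)/4.2-.5)
print('pan',onplane('top',s,c(260,227.5),.064),'stop',onplane('top',s,c(210,180),.142),'belly',onplane('top',s,c(209,193),.094),'key',onplane('top',s,c(306.5,449),.052))
E
```

```text
0.011 [[ 0.    -0.949 -0.315  0.081]
 [ 1.     0.     0.    -0.001]
 [ 0.    -0.315  0.949 -0.132]
 [ 0.     0.     0.     1.   ]]Traceback (most recent call last):
  File "<stdin>", line 4, in <module>
  File "h.py", line 26, in go
    print('t',s['t'],'pos',s['tool_pos'].round(4),s['eef_rot'].round(2),'T',t.round(3),'A',a.round(2),'F',s['wrist_force'].round(1),s['finger_gap'].round(3))
                                                                                                                                    ^^^^^^^^^^^^^^^^^^^^^
AttributeError: 'float' object has no attribute 'round'
```

{"api": "drive_tool", "payload": {"targets": [{"tx":-14.36,"ty":-5.16,"az":19.4,"grip":0.3},{"tx":-14.36,"ty":-5.16,"az":19.4,"grip":0.3},{"tx":-14.36,"ty":-5.16,"az":19.4,"grip":0.3},{"tx":-14.36,"ty":-5.16,"az":19.4,"grip":0.3},{"tx":-14.36,"ty":-5.16,"az":19.4,"grip":0.3}], "grip_force": 20}}

```text
invalid input at $.targets[0]: expected keys tx, ty, tz, ax, ay, az, grip
```

```bash
python3 -c "
from h import *
go((.637,.0995,.24),64.5)"
```

```text
Traceback (most recent call last):
  File "h.py", line 26, in go
    print('t',s['t'],'pos',s['tool_pos'].round(4),s['eef_rot'].round(2),'T',t.round(3),'A',a.round(2),'F',s['wrist_force'].round(1),s['finger_gap'].round(3))
                                                                                                                                    ^^^^^^^^^^^^^^^^^^^^^
AttributeError: 'float' object has no attribute 'round'
```

```bash
sed -i "s/s\['finger_gap'\].round(3)/s['finger_gap']/" h.py
python3 - <<'E'
from h import *
s=robot.sense()
go((.637,.0995,.24),64.5)
c=lambda u,v:(195+(u+.5)/4.2-.5,150+(v+.5)/4.2-.5)
print('pan',onplane('top',s,c(260,227.5),.064),'stop',onplane('top',s,c(210,180),.142),'belly',onplane('top',s,c(209,193),.094),'key',onplane('top',s,c(306.5,449),.052))
E
```

```text
t 0.1 pos [0.1561 0.4747 0.2418] [-179.94   -0.    161.79] T [-14.35   -5.153   0.052] A [-1.000e-02  1.000e-02  1.946e+01] F [-0.5  0.3  0.1] 1.0014730784866401
pan [0.60158954 0.02575444 0.064     ] stop [0.61485289 0.0538145  0.142     ] belly [0.61564884 0.05381728 0.094     ] key [ 4.82673116e-01 -9.95908897e-05  5.20000000e-02]
```

{"api": "drive_tool", "payload": {"targets": [{"tx":-14.36,"ty":-5.16,"tz":0,"ax":0,"ay":0,"az":19.4,"grip":0.3},{"tx":-14.36,"ty":-5.16,"tz":0,"ax":0,"ay":0,"az":19.4,"grip":0.3},{"tx":-14.36,"ty":-5.16,"tz":0,"ax":0,"ay":0,"az":19.4,"grip":0.3},{"tx":-14.36,"ty":-5.16,"tz":0,"ax":0,"ay":0,"az":19.4,"grip":0.3},{"tx":-14.36,"ty":-5.16,"tz":0,"ax":0,"ay":0,"az":19.4,"grip":0.3}], "grip_force": 20}}

```text
t: 0.52
tool_pos: [0.3215, 0.3452, 0.2422]
eef_rot: [-180.0, 0.0, 125.7]
wrist_force: [0.5, 0.8, -0.5]
finger_gap: 0.35
grip_force: 0.0
```

```bash
python3 -c "
from h import *
go((.637,.0995,.24),64.5)"
```

```text
t 0.5167 pos [0.3215 0.3452 0.2422] [-179.99    0.    125.65] T [-9.589  2.829  0.054] A [-0.    0.   12.23] F [ 0.5  0.8 -0.5] 0.34979066041376455
```

{"api": "drive_tool", "payload": {"targets": [{"tx":-9.59,"ty":2.83,"tz":0,"ax":0,"ay":0,"az":12.2,"grip":0.3},{"tx":-9.59,"ty":2.83,"tz":0,"ax":0,"ay":0,"az":12.2,"grip":0.3},{"tx":-9.59,"ty":2.83,"tz":0,"ax":0,"ay":0,"az":12.2,"grip":0.3},{"tx":-9.59,"ty":2.83,"tz":0,"ax":0,"ay":0,"az":12.2,"grip":0.3},{"tx":-9.59,"ty":2.83,"tz":0,"ax":0,"ay":0,"az":12.2,"grip":0.3}]}}

```text
t: 0.93
tool_pos: [0.4868, 0.2179, 0.2421]
eef_rot: [-180.0, 0.0, 89.8]
wrist_force: [0.0, 0.9, 0.1]
finger_gap: 0.35
grip_force: 0.0
```

```bash
python3 -c "
from h import *
go((.637,.0995,.24),64.5)"
```

```text
t 0.9333 pos [0.4868 0.2179 0.2421] [-179.98    0.     89.81] T [-2.948  3.765  0.052] A [-0.    0.    5.06] F [0.  0.9 0.1] 0.35026451181699203
```

{"api": "drive_tool", "payload": {"targets": [{"tx":-2.95,"ty":3.76,"tz":0,"ax":0,"ay":0,"az":5.05,"grip":0.3},{"tx":-2.95,"ty":3.76,"tz":0,"ax":0,"ay":0,"az":5.05,"grip":0.3},{"tx":-2.95,"ty":3.76,"tz":0,"ax":0,"ay":0,"az":5.05,"grip":0.3},{"tx":-2.95,"ty":3.76,"tz":0,"ax":0,"ay":0,"az":5.05,"grip":0.3},{"tx":-2.95,"ty":3.76,"tz":0,"ax":0,"ay":0,"az":5.05,"grip":0.3}]}}

```text
t: 1.35
tool_pos: [0.6385, 0.0991, 0.2412]
eef_rot: [-180.0, 0.1, 64.5]
wrist_force: [-0.1, -0.5, -0.5]
finger_gap: 0.351
grip_force: 0.0
```

{"api": "drive_tool", "payload": {"targets": [{"tx":0,"ty":0,"tz":0,"ax":0,"ay":0,"az":0,"grip":0.3},{"tx":0,"ty":0,"tz":0,"ax":0,"ay":0,"az":0,"grip":0.3}]}}

```text
t: 1.52
tool_pos: [0.6368, 0.1011, 0.2411]
eef_rot: [-179.9, 0.0, 64.8]
wrist_force: [-0.3, 0.4, -0.3]
finger_gap: 0.349
grip_force: 0.0
```

```bash
python3 -c "
from h import *
go((.637,.0995,.24),64.5)
s,p,d=snap('wrist','w1'); np.savez('w1.npz',p=p,d=d)
P=cloud('wrist',s,d)
m=(P[...,2]>.135)&(P[...,2]<.15)&(np.hypot(P[...,0]-.615,P[...,1]-.054)<.05); print('stopper',P[m].mean(0),m.sum())
"
```

```text
t 1.5167 pos [0.6368 0.1011 0.2411] [-1.7992e+02  5.0000e-02  6.4820e+01] T [-0.035  0.022  0.028] A [-0.02  0.01  0.06] F [-0.3  0.4 -0.3] 0.34907477456279623
stopper [0.61811265 0.05590443 0.14194298] 612
```

View pics/w1.png

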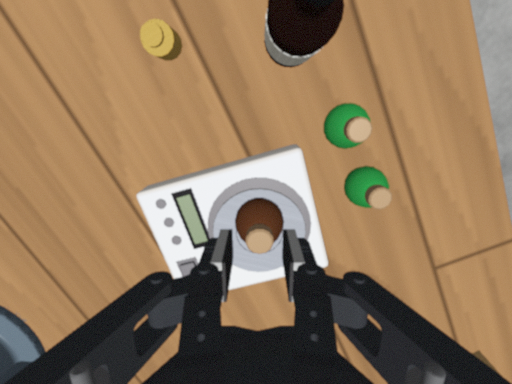

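The wrist view shows the jar on the pan, with its stopper at (259,241) and belly at (260,225), centred between the fingers. The pan spans columns 208 to 311. The bottle, weight and green jars are well clear.

```bash
cat >> h.py <<'E'
def pan(n,s,d,z0=.064):
    P=cloud(n,s,d); m=(abs(P[...,2]-z0)<.005)&(np.hypot(P[...,0]-.6015,P[...,1]-.026)<.07)
    xy=P[m][:,:2]; hu=cv2.convexHull((xy*1e4).astype(np.float32))[:,0]/1e4
    from scipy.optimize import least_squares
    r=least_squares(lambda c:np.hypot(*(hu-c[:2]).T)-.06,[.6,.026],loss='soft_l1',f_scale=.001)
    return r.x,cv2.minEnclosingCircle((hu*1000).astype(np.float32)),len(xy)
def stop(n,s,d,c=(.61,.04)):
    P=cloud(n,s,d); m=(abs(P[...,2]-.142)<.006)&(np.hypot(P[...,0]-c[0],P[...,1]-c[1])<.05)
    return cv2.minEnclosingCircle((P[m][:,:2]*1000).astype(np.float32)),P[m].mean(0)
E
python3 -c "
from h import *
s=robot.sense()
d=np.load('w1.npz')['d'];print(pan('wrist',s,d),stop('wrist',s,d))
d=np.load('top.npz')['d'];print(pan('top',s,d),stop('top',s,d))
go((.637,.0985,.088),64.5)"
```

```text
(array([0.60371985, 0.02711279]), ((603.5382080078125, 27.227468490600586), 60.10289764404297), 3008) (((616.5160522460938, 54.61406326293945), 14.406481742858887), array([0.6174535 , 0.05666082, 0.14252774]))
(array([0.60258018, 0.02690345]), ((602.2069702148438, 26.657943725585938), 59.65729904174805), 1603) (((614.6160278320312, 54.545650482177734), 13.701465606689453), array([0.61443544, 0.0547537 , 0.14181954]))
t 1.5667 pos [0.6361 0.102  0.2416] [-1.7994e+02  3.0000e-02  6.4890e+01] T [-0.069  0.061  3.84 ] A [-0.01  0.01  0.08] F [ 0.9 -0.   1.4] 0.3481610153878948
```

{"api": "drive_tool", "payload": {"targets": [{"tx":0,"ty":0,"tz":0.95,"ax":0,"ay":0,"az":-0.1,"grip":0.3},{"tx":0,"ty":0,"tz":1.9,"ax":0,"ay":0,"az":-0.1,"grip":0.3},{"tx":0,"ty":0,"tz":2.7,"ax":0,"ay":0,"az":-0.1,"grip":0.3},{"tx":0,"ty":0,"tz":3.4,"ax":0,"ay":0,"az":-0.1,"grip":0.3},{"tx":0,"ty":0,"tz":3.84,"ax":0,"ay":0,"az":-0.1,"grip":0.3}]}}

```text
t: 1.98
tool_pos: [0.6339, 0.1031, 0.086]
eef_rot: [-179.8, 0.1, 65.5]
wrist_force: [-0.4, -0.4, -1.8]
finger_gap: 0.352
grip_force: 0.0
```

{"api": "drive_tool", "payload": {"targets": [{"tx":0,"ty":0,"tz":0,"ax":0,"ay":0,"az":0,"grip":0.3},{"tx":0,"ty":0,"tz":0,"ax":0,"ay":0,"az":0,"grip":0.3},{"tx":0,"ty":0,"tz":0,"ax":0,"ay":0,"az":0,"grip":0.3}]}}

```text
t: 2.23
tool_pos: [0.6367, 0.1029, 0.0906]
eef_rot: [179.9, -0.1, 65.5]
wrist_force: [0.5, -0.2, 0.4]
finger_gap: 0.349
grip_force: 0.0
```

```bash
python3 -c "
from h import *
s,p,d=snap('wrist','w2')
print(pan('wrist',s,d),stop('wrist',s,d))
s,p,d=snap('top')
print(stop('top',s,d))
go((.6173,.0585,.088),65.6)
P=cloud('wrist',s,eyes.snapshot('wrist')[1]); A=R.from_euler('xyz',s['eef_rot'],degrees=True)
Q=A.inv().apply(P.reshape(-1,3)-s['tool_pos']); m=(abs(Q[:,0])<.02)&(abs(Q[:,1])<.05)&(abs(Q[:,2])<.03); q=Q[m]
print(np.percentile(q,[1,5,50,95,99],axis=0).round(4)); r=q[q[:,1]>0];l=q[q[:,1]<0];print(r[:,1].min(),l[:,1].max(),q[:,2].max(),q[:,0].min())
"
```

```text
(array([0.60323623, 0.0262882 ]), ((632.9788818359375, 41.110260009765625), 49.695430755615234), 1333) (((0.0, 0.0), 0.0), array([nan, nan, nan]))
(((0.0, 0.0), 0.0), array([nan, nan, nan]))
t 2.3333 pos [0.6371 0.1026 0.0907] [ 1.7987e+02 -8.0000e-02  6.5450e+01] T [-1.21   0.007  0.065] A [ 0.03 -0.02 -0.03] F [0.2 0.1 0.2] 0.34955059664980453
[[-0.0111 -0.0274 -0.0294]
 [-0.0085 -0.0253 -0.0281]
 [ 0.0067 -0.0142 -0.0157]
 [ 0.0108  0.0264  0.003 ]
 [ 0.0112  0.0285  0.0068]]
0.015333720438667287 -0.014164898198122689 0.009463866429905583 -0.012178290351795419h.py:35: RuntimeWarning: Mean of empty slice.
  return cv2.minEnclosingCircle((P[m][:,:2]*1000).astype(np.float32)),P[m].mean(0)
  ret = um.true_divide(
```

View pics/w2.png

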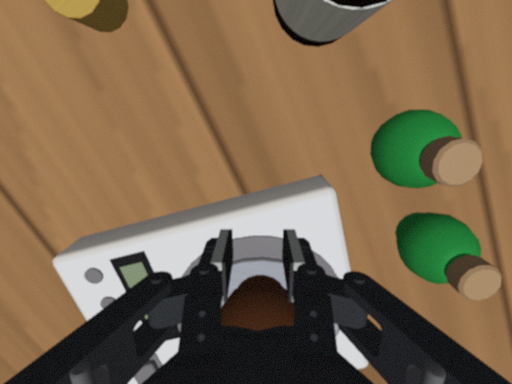

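The fingers straddle the axis toward the jar: tips at about (225,240) and (290,240), with the jar's belly at (262,300). I'll push slowly.

{"api": "drive_tool", "payload": {"targets": [{"tx":-0.08,"ty":0,"tz":0.03,"ax":0,"ay":0,"az":0,"grip":0.3},{"tx":-0.17,"ty":0,"tz":0.05,"ax":0,"ay":0,"az":0,"grip":0.3},{"tx":-0.25,"ty":0,"tz":0.05,"ax":0,"ay":0,"az":0,"grip":0.3},{"tx":-0.31,"ty":0,"tz":0.05,"ax":0,"ay":0,"az":0,"grip":0.3},{"tx":-0.36,"ty":0,"tz":0.05,"ax":0,"ay":0,"az":0,"grip":0.3}]}}

```text
t: 2.8
tool_pos: [0.6302, 0.0886, 0.0868]
eef_rot: [180.0, 0.0, 65.4]
wrist_force: [0.6, 0.9, 0.3]
finger_gap: 0.35
grip_force: 0.0
```

{"api": "drive_tool", "payload": {"targets": [{"tx":-0.04,"ty":0,"tz":0,"ax":0,"ay":0,"az":0,"grip":0.3},{"tx":-0.08,"ty":0,"tz":0,"ax":0,"ay":0,"az":0,"grip":0.3},{"tx":-0.12,"ty":0,"tz":0,"ax":0,"ay":0,"az":0,"grip":0.3},{"tx":-0.16,"ty":0,"tz":0,"ax":0,"ay":0,"az":0,"grip":0.3},{"tx":-0.2,"ty":0,"tz":0,"ax":0,"ay":0,"az":0,"grip":0.3}]}}

```text
t: 3.22
tool_pos: [0.627, 0.0817, 0.0867]
eef_rot: [180.0, -0.0, 65.4]
wrist_force: [0.3, 1.8, -0.3]
finger_gap: 0.348
grip_force: 0.5
```

{"api": "drive_tool", "payload": {"targets": [{"tx":-0.04,"ty":0,"tz":0,"ax":0,"ay":0,"az":0,"grip":0.3},{"tx":-0.08,"ty":0,"tz":0,"ax":0,"ay":0,"az":0,"grip":0.3},{"tx":-0.12,"ty":0,"tz":0,"ax":0,"ay":0,"az":0,"grip":0.3},{"tx":-0.16,"ty":0,"tz":0,"ax":0,"ay":0,"az":0,"grip":0.3},{"tx":-0.2,"ty":0,"tz":0,"ax":0,"ay":0,"az":0,"grip":0.3}]}}

```text
t: 3.63
tool_pos: [0.6236, 0.0744, 0.0867]
eef_rot: [180.0, -0.0, 65.4]
wrist_force: [0.3, 1.4, 0.3]
finger_gap: 0.348
grip_force: 0.5
```

```bash
python3 -c "
from h import *
go((.6173,.0585,.088),65.6)
s,p,d=snap('scene','s2')
cv2.imwrite('pics/s2c.png',cv2.resize(p[120:250,190:350],None,fx=4,fy=4,interpolation=2)[:,:,::-1])
"
```

```text
t 3.6333 pos [0.6236 0.0744 0.0867] [180.    -0.    65.42] T [-0.427  0.022 -0.032] A [ 0.   -0.   -0.04] F [0.3 1.4 0.3] 0.3480702812324761
```

View pics/s2c.png

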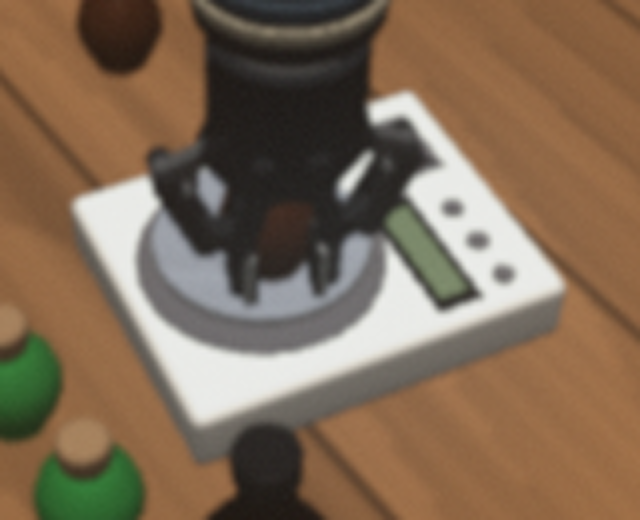

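In the crop the jar's belly is seated upright between the two fingertips at about (285,240), clear of the pan's edge. About 17 mm of pushing is left.

{"api": "drive_tool", "payload": {"targets": [{"tx":-0.04,"ty":0.005,"tz":0,"ax":0,"ay":0,"az":0,"grip":0.3},{"tx":-0.08,"ty":0.01,"tz":0,"ax":0,"ay":0,"az":0,"grip":0.3},{"tx":-0.12,"ty":0.01,"tz":0,"ax":0,"ay":0,"az":0,"grip":0.3},{"tx":-0.16,"ty":0.02,"tz":0,"ax":0,"ay":0,"az":0,"grip":0.3},{"tx":-0.2,"ty":0.02,"tz":0,"ax":0,"ay":0,"az":0,"grip":0.3}]}}

```text
t: 4.1
tool_pos: [0.621, 0.0667, 0.0867]
eef_rot: [180.0, 0.0, 65.4]
wrist_force: [1.1, 0.9, -0.1]
finger_gap: 0.354
grip_force: 0.5
```

{"api": "drive_tool", "payload": {"targets": [{"tx":-0.04,"ty":0,"tz":0,"ax":0,"ay":0,"az":0,"grip":0.3},{"tx":-0.08,"ty":0,"tz":0,"ax":0,"ay":0,"az":0,"grip":0.3},{"tx":-0.12,"ty":0,"tz":0,"ax":0,"ay":0,"az":0,"grip":0.3},{"tx":-0.16,"ty":0,"tz":0,"ax":0,"ay":0,"az":0,"grip":0.3},{"tx":-0.19,"ty":0,"tz":0,"ax":0,"ay":0,"az":0,"grip":0.3}]}}

```text
t: 4.52
tool_pos: [0.6178, 0.0598, 0.0867]
eef_rot: [180.0, 0.0, 65.4]
wrist_force: [0.5, 1.1, -0.1]
finger_gap: 0.347
grip_force: 0.5
```

{"api": "drive_tool", "payload": {"targets": [{"tx":0,"ty":0,"tz":0,"ax":0,"ay":0,"az":0,"grip":0.3},{"tx":0,"ty":0,"tz":0,"ax":0,"ay":0,"az":0,"grip":0.3},{"tx":0.03,"ty":0,"tz":0,"ax":0,"ay":0,"az":0,"grip":0.3},{"tx":0.08,"ty":0,"tz":0,"ax":0,"ay":0,"az":0,"grip":0.3},{"tx":0.16,"ty":0,"tz":0,"ax":0,"ay":0,"az":0,"grip":0.3}]}}

```text
t: 4.93
tool_pos: [0.6206, 0.0659, 0.0867]
eef_rot: [-180.0, 0.0, 65.4]
wrist_force: [-0.2, -0.6, 0.2]
finger_gap: 0.349
grip_force: 0.0
```

{"api": "drive_tool", "payload": {"targets": [{"tx":0.3,"ty":0,"tz":0,"ax":0,"ay":0,"az":0,"grip":0.3},{"tx":0.8,"ty":0,"tz":0,"ax":0,"ay":0,"az":0,"grip":0.3},{"tx":1.6,"ty":0,"tz":-0.6,"ax":0,"ay":0,"az":0,"grip":0.3},{"tx":2.2,"ty":0,"tz":-1.4,"ax":0,"ay":0,"az":0,"grip":0.3},{"tx":2.2,"ty":0,"tz":-2.2,"ax":0,"ay":0,"az":0,"grip":0.3}]}}

```text
t: 5.35
tool_pos: [0.6575, 0.1505, 0.1747]
eef_rot: [-179.9, -0.0, 65.6]
wrist_force: [0.9, -0.1, 1.3]
finger_gap: 0.342
grip_force: 0.0
```

{"api": "drive_tool", "payload": {"targets": [{"tx":0,"ty":0,"tz":-1,"ax":0,"ay":0,"az":0,"grip":1},{"tx":0,"ty":0,"tz":-2,"ax":0,"ay":0,"az":0,"grip":1},{"tx":0,"ty":0,"tz":-2,"ax":0,"ay":0,"az":0,"grip":1},{"tx":0,"ty":0,"tz":-2,"ax":0,"ay":0,"az":0,"grip":1},{"tx":0,"ty":0,"tz":-2,"ax":0,"ay":0,"az":0,"grip":1}]}}

```text
t: 5.77
tool_pos: [0.6573, 0.1466, 0.2542]
eef_rot: [-180.0, 0.0, 65.4]
wrist_force: [-0.1, 0.1, -0.7]
finger_gap: -0.001
grip_force: 0.0
```

```bash
python3 -c "
from h import *
s,p,d=snap('top','top2')
print(pan('top',s,d),stop('top',s,d))
cv2.imwrite('pics/top2c.png',cv2.resize(p[150:290,195:315],None,fx=4.2,fy=4.2,interpolation=2)[:,:,::-1])
s,p,d=snap('wrist','w3')
print(pan('wrist',s,d),stop('wrist',s,d))
go((.4825,0,.15),65.6)
"
```

```text
(array([0.6016744 , 0.02765907]), ((605.03369140625, 17.947721481323242), 57.76727294921875), 725) (((602.3135375976562, 25.319503784179688), 12.379069328308105), array([0.60339277, 0.02213226, 0.1418244 ]))
(array([0.60424885, 0.0262138 ]), ((604.6073608398438, 26.61080551147461), 59.88353729248047), 1610) (((600.532470703125, 20.629709243774414), 6.048133850097656), array([0.60035664, 0.02107112, 0.1425817 ]))
t 5.8667 pos [0.6567 0.1462 0.2532] [-1.7989e+02  8.0000e-02  6.5440e+01] T [-5.131 -2.437  2.592] A [-0.02  0.02 -0.03] F [-0.2 -0.4 -0.3] -0.001085166002418077
```

View pics/top2c.png

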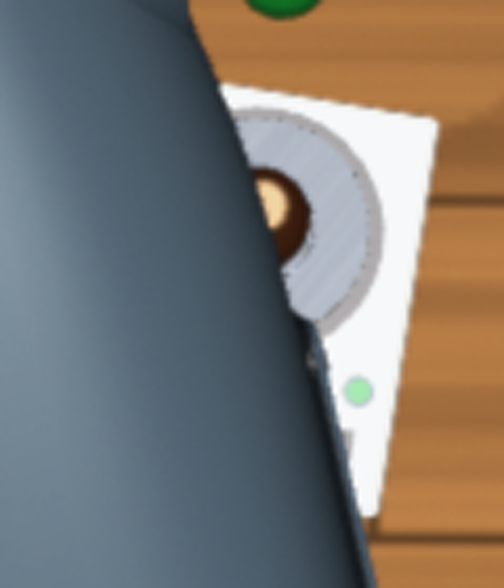

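The jar is upright near the centre, but the arm hides part of it. I'll move the arm aside and look again.

{"api": "drive_tool", "payload": {"targets": [{"tx":-0.2,"ty":-1,"tz":0,"ax":0,"ay":0,"az":0,"grip":1},{"tx":-1,"ty":-6.6,"tz":0,"ax":0,"ay":0,"az":0,"grip":1},{"tx":-1,"ty":-6.6,"tz":0,"ax":0,"ay":0,"az":0,"grip":1},{"tx":-1,"ty":-6.6,"tz":0,"ax":0,"ay":0,"az":0,"grip":1},{"tx":-1,"ty":-6.6,"tz":0,"ax":0,"ay":0,"az":0,"grip":1}]}}

```text
t: 6.28
tool_pos: [0.4598, 0.201, 0.2533]
eef_rot: [-179.9, 0.1, 65.4]
wrist_force: [0.3, 1.2, 0.5]
finger_gap: 0.001
grip_force: 0.0
```

{"api": "drive_tool", "payload": {"targets": [{"tx":0,"ty":-1,"tz":0,"ax":0,"ay":0,"az":0,"grip":1},{"tx":0,"ty":-2,"tz":0,"ax":0,"ay":0,"az":0,"grip":1},{"tx":0,"ty":-2,"tz":0,"ax":0,"ay":0,"az":0,"grip":1}]}}

```text
t: 6.53
tool_pos: [0.3843, 0.2357, 0.2544]
eef_rot: [-179.9, 0.1, 65.6]
wrist_force: [-0.1, -1.1, 0.5]
finger_gap: -0.001
grip_force: 0.0
```

```bash
python3 -c "
from h import *
s,p,d=snap('top','top3')
print(pan('top',s,d),stop('top',s,d))
cv2.imwrite('pics/top3c.png',cv2.resize(p[150:290,195:315],None,fx=4.2,fy=4.2,interpolation=2)[:,:,::-1])
go((.4825,0,.15),65.6)
"
```

```text
(array([0.60236672, 0.02692272]), ((602.17431640625, 26.78926658630371), 59.76129150390625), 1595) (((601.5932006835938, 28.42474365234375), 13.919289588928223), array([0.60108971, 0.02845913, 0.14194964]))
t 6.5833 pos [0.3868 0.2352 0.2544] [-1.7995e+02  4.0000e-02  6.5620e+01] T [-4.365  4.61   2.609] A [-0.01  0.01  0.  ] F [ 1.1  0.7 -0.3] 0.002595577911460881
```

View pics/top3c.png

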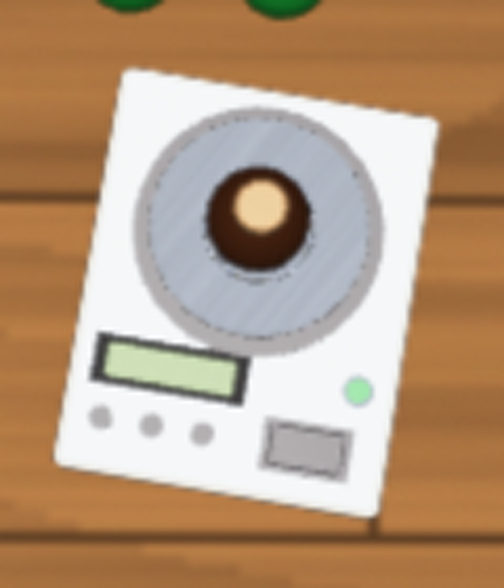

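The jar stands upright inside the engraved circle: stopper at (261,206), belly at (259,219), pan centre at (260,228). In plan it's about 2 mm off centre, which is good enough. Next is the key at about (0.483, -0.001).

{"api": "drive_tool", "payload": {"targets": [{"tx":-4.37,"ty":4.61,"tz":1.6,"ax":0,"ay":0,"az":-3.2,"grip":1},{"tx":-4.37,"ty":4.61,"tz":1.6,"ax":0,"ay":0,"az":-3.2,"grip":1},{"tx":-4.37,"ty":4.61,"tz":1.6,"ax":0,"ay":0,"az":-3.2,"grip":1},{"tx":-4.37,"ty":4.61,"tz":1.6,"ax":0,"ay":0,"az":-3.2,"grip":1},{"tx":-4.37,"ty":4.61,"tz":1.6,"ax":0,"ay":0,"az":-3.2,"grip":1}]}}

```text
t: 7.0
tool_pos: [0.4613, 0.0556, 0.2056]
eef_rot: [-179.9, 0.0, 81.4]
wrist_force: [0.3, 1.0, 0.1]
finger_gap: 0.0
grip_force: 0.0
```

```bash
python3 -c "
from h import *
go((.483,-.001,.11),81.5)
"
```

```text
t 7.0 pos [0.4613 0.0556 0.2056] [-1.7995e+02  2.0000e-02  8.1450e+01] T [-1.317  0.748  2.39 ] A [-0.01  0.   -0.01] F [0.3 1.  0.1] 0.0004376671266432131
```

{"api": "drive_tool", "payload": {"targets": [{"tx":-0.8,"ty":0.45,"tz":0,"ax":0,"ay":0,"az":0,"grip":1},{"tx":-1.32,"ty":0.75,"tz":0.6,"ax":0,"ay":0,"az":0,"grip":1},{"tx":-1.32,"ty":0.75,"tz":1.5,"ax":0,"ay":0,"az":0,"grip":1},{"tx":-1.32,"ty":0.75,"tz":2.2,"ax":0,"ay":0,"az":0,"grip":1},{"tx":-1.32,"ty":0.75,"tz":2.39,"ax":0,"ay":0,"az":0,"grip":1}]}}

```text
t: 7.42
tool_pos: [0.4803, 0.0001, 0.1066]
eef_rot: [-179.6, 0.1, 81.3]
wrist_force: [-0.8, -0.3, -1.0]
finger_gap: -0.002
grip_force: 0.0
```

{"api": "drive_tool", "payload": {"targets": [{"tx":0,"ty":0,"tz":0,"ax":0,"ay":0,"az":0,"grip":1},{"tx":0,"ty":0,"tz":0,"ax":0,"ay":0,"az":0,"grip":1}]}}

```text
t: 7.58
tool_pos: [0.483, 0.0011, 0.1118]
eef_rot: [-180.0, 0.0, 81.4]
wrist_force: [0.5, 0.2, 0.2]
finger_gap: 0.003
grip_force: 0.0
```

```bash
python3 -c "
from h import *
s,p,d=snap('wrist','w4')
go((.483,-.001,.068),81.5)
"
```

```text
t 7.6333 pos [0.4836 0.0013 0.1125] [ 1.7993e+02 -1.0000e-02  8.1440e+01] T [-0.059 -0.009  1.113] A [ 0.01 -0.   -0.01] F [-0.1 -0.8 -0.2] 0.0006145252429403316
```

View pics/w4.png

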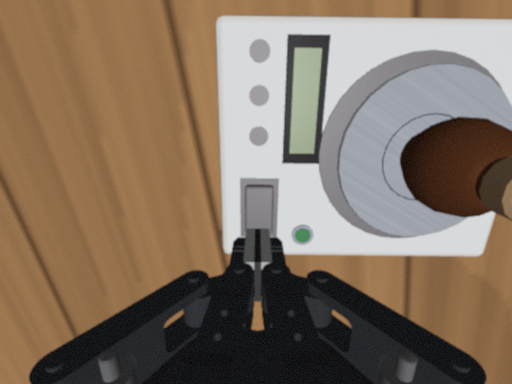

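The print key, centred at column 259 and rows 180 to 235, lines up with the closed fingertips at (257,245), and the jar is upright. Descending onto the key.

{"api": "drive_tool", "payload": {"targets": [{"tx":-0.05,"ty":0,"tz":0.35,"ax":0,"ay":0,"az":0,"grip":1},{"tx":-0.05,"ty":0,"tz":0.7,"ax":0,"ay":0,"az":0,"grip":1},{"tx":-0.05,"ty":0,"tz":0.95,"ax":0,"ay":0,"az":0,"grip":1},{"tx":-0.05,"ty":0,"tz":1.1,"ax":0,"ay":0,"az":0,"grip":1},{"tx":-0.05,"ty":0,"tz":1.1,"ax":0,"ay":0,"az":0,"grip":1}]}}

```text
t: 8.05
tool_pos: [0.4824, -0.0006, 0.067]
eef_rot: [-180.0, 0.0, 81.4]
wrist_force: [0.6, -0.2, 0.1]
finger_gap: -0.002
grip_force: 0.0
```

{"api": "drive_tool", "payload": {"targets": [{"tx":0,"ty":0,"tz":0.04,"ax":0,"ay":0,"az":0,"grip":1},{"tx":0,"ty":0,"tz":0.08,"ax":0,"ay":0,"az":0,"grip":1},{"tx":0,"ty":0,"tz":0.12,"ax":0,"ay":0,"az":0,"grip":1},{"tx":0,"ty":0,"tz":0.15,"ax":0,"ay":0,"az":0,"grip":1},{"tx":0,"ty":0,"tz":0.15,"ax":0,"ay":0,"az":0,"grip":1}]}}

```text
t: 8.47
tool_pos: [0.4829, -0.0008, 0.0614]
eef_rot: [180.0, -0.0, 81.4]
wrist_force: [1.4, 0.9, 2.7]
finger_gap: 0.002
grip_force: 1.1
```

Contact at 2.7 N, so about half travel. I'll press the rest of the way in small steps.

{"api": "drive_tool", "payload": {"targets": [{"tx":0,"ty":0,"tz":0.02,"ax":0,"ay":0,"az":0,"grip":1},{"tx":0,"ty":0,"tz":0.04,"ax":0,"ay":0,"az":0,"grip":1},{"tx":0,"ty":0,"tz":0.06,"ax":0,"ay":0,"az":0,"grip":1},{"tx":0,"ty":0,"tz":0.06,"ax":0,"ay":0,"az":0,"grip":1},{"tx":0,"ty":0,"tz":0.06,"ax":0,"ay":0,"az":0,"grip":1}]}}

```text
t: 8.88
tool_pos: [0.4829, -0.0008, 0.059]
eef_rot: [180.0, -0.0, 81.4]
wrist_force: [1.7, 1.1, 3.8]
finger_gap: 0.001
grip_force: 2.2
```

{"api": "drive_tool", "payload": {"targets": [{"tx":0,"ty":0,"tz":0.015,"ax":0,"ay":0,"az":0,"grip":1},{"tx":0,"ty":0,"tz":0.03,"ax":0,"ay":0,"az":0,"grip":1},{"tx":0,"ty":0,"tz":0.03,"ax":0,"ay":0,"az":0,"grip":1},{"tx":0,"ty":0,"tz":0.03,"ax":0,"ay":0,"az":0,"grip":1}]}}

```text
t: 9.22
tool_pos: [0.483, -0.0008, 0.0586]
eef_rot: [179.9, -0.0, 81.4]
wrist_force: [-4.6, 0.7, 23.6]
finger_gap: -0.001
grip_force: 11.6
```

At 23.6 N the key is firmly on its stop, so it's fully down. Releasing and withdrawing.

{"api": "drive_tool", "payload": {"targets": [{"tx":0,"ty":0,"tz":-0.05,"ax":0,"ay":0,"az":0,"grip":1},{"tx":0,"ty":0,"tz":-0.2,"ax":0,"ay":0,"az":0,"grip":1},{"tx":0,"ty":0,"tz":-0.8,"ax":0,"ay":0,"az":0,"grip":1},{"tx":0,"ty":0,"tz":-1.6,"ax":0,"ay":0,"az":0,"grip":1},{"tx":0,"ty":0,"tz":-2.5,"ax":0,"ay":0,"az":0,"grip":1}]}}

```text
t: 9.63
tool_pos: [0.481, -0.0008, 0.1578]
eef_rot: [-179.8, 0.0, 81.4]
wrist_force: [1.4, -0.7, 0.4]
finger_gap: 0.003
grip_force: 0.0
```

{"api": "drive_tool", "payload": {"targets": [{"tx":0,"ty":0,"tz":-0.8,"ax":0,"ay":0,"az":0,"grip":1},{"tx":0.8,"ty":-0.8,"tz":-1,"ax":0,"ay":0,"az":0,"grip":1},{"tx":1.8,"ty":-1,"tz":-1,"ax":0,"ay":0,"az":0,"grip":1},{"tx":2.8,"ty":-1,"tz":-1,"ax":0,"ay":0,"az":0,"grip":1},{"tx":4.5,"ty":-1,"tz":-1,"ax":0,"ay":0,"az":0,"grip":1}]}}

```text
t: 10.05
tool_pos: [0.4649, 0.1576, 0.1983]
eef_rot: [180.0, -0.0, 81.4]
wrist_force: [1.7, -0.5, -0.3]
finger_gap: 0.002
grip_force: 0.0
```

{"api": "drive_tool", "payload": {"targets": [{"tx":1,"ty":0,"tz":0,"ax":0,"ay":0,"az":0,"grip":1},{"tx":1.5,"ty":0,"tz":0,"ax":0,"ay":0,"az":0,"grip":1},{"tx":1.5,"ty":0,"tz":0,"ax":0,"ay":0,"az":0,"grip":1}]}}

```text
t: 10.3
tool_pos: [0.4744, 0.219, 0.1971]
eef_rot: [-179.9, -0.0, 81.6]
wrist_force: [-0.2, 0.1, -0.5]
finger_gap: -0.001
grip_force: 0.0
```

```bash
python3 -c "
from h import *
s,p,d=snap('top')
P=cloud('top',s,d)
print(pan('top',s,d),stop('top',s,d),'key',P[255:259,266:271,2].mean(),s['tool_pos'],s['wrist_force'],s['qd'].round(1))
"
```

```text
(array([0.6024004 , 0.02676019]), ((602.292724609375, 26.749269485473633), 59.87449264526367), 1595) (((601.7887573242188, 28.598777770996094), 13.89545726776123), array([0.60132005, 0.02841254, 0.14164767])) key 0.051541875136100576 [0.4744458  0.21903931 0.19709799] [-0.19778081  0.10322735 -0.50275015] [-3.9 -1.9 -2.8 -0.1 -1.  -3.7]
```

The jar is upright and about 2 mm off centre, and the key is back up. Handing in.

```bash
python3 -c "
from h import *
print(ticket.job_done())"
```

```text
the job is handed in; nothing more can be done
None
```

The jar stands upright about 2 mm from the pan centre (top camera), the print key was pressed to its stop and sprang back, nothing else was touched, and the job was handed in at about 10 s.

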